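# Hang the cup holder on the packing rest and load a cup

## Task

Hang the loose metal cup holder on the sloped packing rest: put the wide end of its keyhole over the screw head, slide it down the slope until the screw is fully home in the narrow slot, and let it lie flat and straight on the board. Then stand the small handleless cup, mouth outward, down in the holder's square nest, and let go. Leave the mugs and the other things on the table where they are.

Things in the scene. Friction and masses are not known exactly. Their poses are not given: they have to be found in the camera images.
- board: plywood board of the packing rest, 250 mm (its x) by 200 mm (its y), fixed, sloping 30 degrees to the horizontal and facing the robot and up. Origin at the centre of its upper face, 100 mm above the table; x points up the slope, y to the left seen from the robot, z out of the face. A 13 mm high wooden lip runs along its low edge.
- screw (a point): foot of the one steel screw that stands square out of the board, on the board's face, 60 mm up the slope from the board's centre. Neck 8 mm thick, then a round head 16 mm across whose underside is 9 mm and whose top is 14 mm out from the board. Axes as the board's.
- holder_nest (a point): loose aluminium cup holder (0.25 kg), lying flat, nest up: plate 150 (x) x 76 (y) x 4 mm with an open square nest on it, 62 mm outside, 56 mm inside, walls 32 mm above the plate, which is its floor. Point: centre of the nest, half-way up, 20 mm above the plate's underside, 32 mm from the plate's centre along -x. x: along the plate to the keyhole end; z: out of the plate. Grip across the nest's y faces.
- keyhole (a point): centre of the wide end of the holder's keyhole, at the plate's underside, 60 mm along x from the nest's centre line; axes as the nest's. Wide end 24 mm across; the slot, 12 mm wide, runs on in +x, and an 8 mm neck stops in it 26 mm along x from this point (86 mm from the nest's centre).
- cup_center (a point): the small white enamel cup without a handle, blue rim, 80 mm high, 44 mm across at the foot and 60 mm at the rim, 0.12 kg, standing upright on the table. This point is on its axis half-way up (40 mm above its foot); z points to its mouth.
- mug_a: large white enamel mug with a handle and blue rim, 86 mm wide, 95 mm high, not the one wanted; origin at the centre of its underside
- mug_b: second large mug, same as mug_a
- carton: closed kraft carton 90 x 90 x 100 mm high; origin at the centre of its underside
- tape: roll of clear packing tape lying flat, 96 mm across, 48 mm high; origin at the centre of its underside
- sleeves: flat stack of cardboard sleeves, 120 x 80 x 24 mm; origin at the centre of its underside
- stapler: grey stapler, 130 x 34 x 42 mm high, long side along its x; origin at the centre of its underside
Things that resemble listed ones, but are neither listed nor needed, are in the scene too. Leave any green look-alike of the part that bears cup_center alone.

How it is judged:
By the outcome, as a careful person would: the job done as asked, in the order asked, and still so for the second after the job is handed in, with the robot touching nothing.
It also fails if it takes over 64 s, if anything falls off the work surface, if the arm or the gripper's body presses on something with over 40 N, if the wrist force passes 120 N, or if a joint passes its speed limit or range.

## Robot

A 7-joint arm with a two-finger parallel gripper is mounted at the origin on the work surface. World frame = base frame: x ahead of the robot, y to its left, z up, the work surface at z = 0. Lengths are in m, angles in rad, forces in N, time in s.
With the tool pointing down it reaches from about 0.425 to 0.925 m from the base axis. Payload 6.8 kg.
Tool frame: the origin (TCP) lies on the centre line of the jaws, within the pads' length; the fingertips stand 19 mm ahead of it and the grasp point (between the pads) is the TCP; z points along the fingers, y is the line along which they close (so a half turn about z gives the same grasp; the last joint's range is limited). The gripper opens to 85 mm and grips with 20 to 120 N. Pads are 22 mm wide; open, the fingers measure 114 mm over their backs; the gripper's body (76 mm by 85 mm) begins 54 mm behind the grasp point. The pads swing forward as they close: fully open they stand 13 mm farther back than shut.
Start: joints at [-1.297, 0.477, 0.022, 1.555, -0.011, 1.109, -0.083], TCP at [0.251, 0.626, 0.25] pointing down, gripper open.
Joint ranges: [-2.96, 2.96], [-0.34, 2.1], [-1.41, 1.46], [0.24, 2.44], [-1.37, 4.51], [0.17, 1.92], [-2.96, 2.96]. Speed limits (rad/s): [2.39, 2.39, 3.14, 3.14, 3.14, 3.14, 3.14].

## Interface

Orientations are given as a rotation vector (axis times angle).
In Python, from bench import r gives the robot as it stands. The module is installed in compiled form; this text tells all that it offers.
- The arm moves only by the tool arm_command, never from a script. Its argument "rows" is a list of rows, each an object of numbers: "fingers": the opening, from -1 (shut) to 1 (fully open); "x", "y", "z": the shift along the tool's x, y, z in m; "ax", "ay", "az": the turn, a rotation vector about the tool's x, y, z in degrees. In form: [{"fingers": .., "x": .., "y": .., "z": .., "ax": .., "ay": .., "az": ..}, ...]. A call has 1 to 10 rows; each row shifts and turns the commanded pose from where the row before left it, along the tool's axes as they then stand; what a row does not reach is not made up. A row lasts 1/12 s, in which the tool goes at most 41.7 mm and 7.16 degrees, less where a joint would pass 70% of its speed; a pose out of reach is approached as far as the arm can. A call is refused whole if a number of a shift passes 0.0417 or a number of a turn 7.16, either way. A call with a gripper value outside its range is refused whole. The fingers move at their own pace and stop on an object; "grip_force" is the grip in N (left out, the last holds). Time passes only in rows, so rows that do not move let the fingers close. It gives the time, the measured TCP pose, the force, the opening and the grip force at its end, in the units of the state.
- r.get_obs(): the state, without advancing time (a new reading comes with each control period).
- r.grab_frame(name): name is "scene" or "top"; returns a dict with "frame" (400x640x3 uint8, red, green, blue), "depth" (400x640 float32, m along the optical axis (not along the pixel's ray), 0 where there is no reading), "K" (3x3 intrinsics, pixels), "world_from_camera" (4x4, takes a point from camera to world coordinates). Camera axes: x right, y down, z forward; pixel columns grow to the right and rows downward; lengths in m; the calibration is good to about 2 mm. A picture is of the moment at which its call begins.
- r.hand_in(): hands the job in; it is judged then, once.
The state is a dict: "clock": time; "joints": joint angles; "qvel": joint speeds; "tau": joint torques, N m; "tcp_pos": TCP position; "orientation": TCP orientation; "contact_force": force on the tool from outside, world axes, zero at the start; "moment": the same for the moment, N m; "grip_width": finger opening in m; "gripper_force": force on a finger pad.
Only numpy, scipy, OpenCV 4.12 (cv2) and the standard library are available. Lean on these libraries where they do the work, as an engineer would, in place of code of your own. Each camera call takes 0.05 s, during which the arm holds its last target. There are 200 camera calls.

## Working session

There is one attempt and no reset: what is moved stays moved. The work goes in short steps, Python scripts to look and compute and a tool call to move; the robot and the scene stay as the last step left them, time stands still between calls to the robot, and variables do not carry over. Pictures are saved under pics/ and viewed, at most 10 in all, crops included, and the job is handed in when it is done.

Besides the shell and the picture viewer there is one more tool, called after "Call:" in YAML: its name, and indented under it one key for each argument. arm_command: Moves the arm, as the interface text tells. Its arguments: {"type":"object","properties":{"rows":{"type":"array"},"grip_force":{"type":"number"}},"required":["rows"]}

```bash
mkdir -p pics; cat > h.py <<'E'
import numpy as np,cv2,pickle
from scipy.spatial.transform import Rotation as R
from bench import r
def grab(n,f):
    d=r.grab_frame(n); pickle.dump(d,open(f'{f}.pkl','wb')); cv2.imwrite(f'pics/{f}.png',d['frame'][:,:,::-1]); return d
def cloud(d):
    z=d['depth'];K=d['K'];v,u=np.mgrid[:400,:640]
    p=np.stack([(u-K[0,2])*z/K[0,0],(v-K[1,2])*z/K[1,1],z],-1)
    T=d['world_from_camera'];w=p@T[:3,:3].T+T[:3,3];w[z==0]=np.nan;return w
E
python3 - <<'E'
from h import *
for n in('scene','top'):
    d=grab(n,n+'0');print(n,d['K'].tolist(),d['world_from_camera'].round(4).tolist())
o=r.get_obs();print(o)
a=[cv2.imread(f'pics/{n}0.png') for n in('scene','top')]
E
```

```text
scene [[414.516985921928, 0.0, 322.78445001749725], [0.0, 414.516985921928, 198.30781085881577], [0.0, 0.0, 1.0]] [[0.8004, 0.4629, -0.3809, 1.0293], [0.5993, -0.6033, 0.5262, -0.6452], [0.0138, -0.6494, -0.7603, 1.043], [0.0, 0.0, 0.0, 1.0]]
top [[435.69344964863996, 0.0, 320.8601519815284], [0.0, 435.69344964863996, 202.06807069308036], [0.0, 0.0, 1.0]] [[-0.0113, -0.9976, 0.0677, 0.4863], [-0.9997, 0.0128, 0.0211, -0.0109], [-0.0219, -0.0674, -0.9975, 1.4534], [0.0, 0.0, 0.0, 1.0]]
{'clock': 0.1, 'joints': array([-1.29705124,  0.47772361,  0.02232761,  1.55633195, -0.0115068 ,
        1.10928908, -0.08309687]), 'qvel': array([-0.00108317, -0.00285525,  0.00083566, -0.00202312,  0.00099229,
       -0.00075238,  0.00060232]), 'tau': array([ 4.87242345e-03, -5.97764397e+01,  1.61395267e+00, -2.81956387e+01,
        1.28587030e-02,  5.06766155e-03, -1.98865632e-05]), 'tcp_pos': array([0.25134139, 0.62593144, 0.24942718]), 'orientation': array([-5.96072595e-01, -3.08431685e+00,  2.53079424e-03]), 'contact_force': array([ 0.04163429, -0.31708935, -0.74453364]), 'moment': array([0.01677981, 0.00844413, 0.01295099]), 'gripper_force': 0.0, 'grip_width': 0.0857267583721136}
```

View pics/scene0.png

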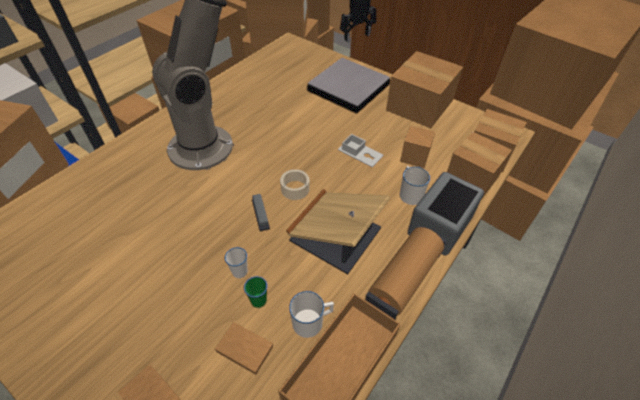

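View pics/top0.png

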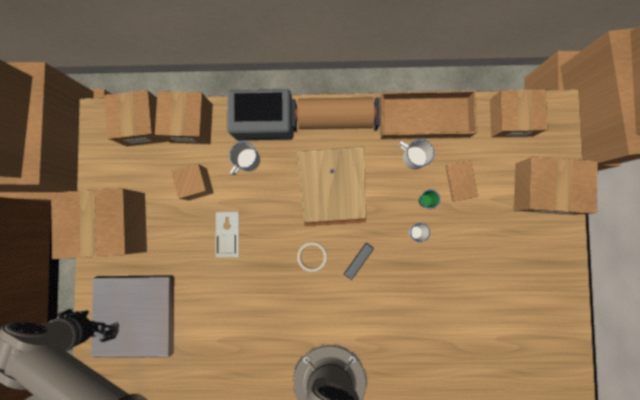

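The top view shows the holder at about (227,235) with its keyhole end up the picture at (227,222), i.e. +x world. The board is at (333,187) with the screw at (333,171). There are four cup candidates:
- White handleless cup (419,232): small and no handle, so this is the one wanted.
- Green look-alike (429,199).
- Mugs with handles (244,157) and (418,153).

Next I measure and confirm in an enlarged crop.

```bash
python3 - <<'E'
from h import *
d=pickle.load(open('top0.pkl','rb'));s=pickle.load(open('scene0.pkl','rb'))
W=cloud(d);S=cloud(s)
f=d['frame'][:,:,::-1]
c=lambda f,u,v,w,h,k:cv2.resize(f[v:v+h,u:u+w],None,fx=k,fy=k,interpolation=cv2.INTER_CUBIC)
A=c(f,200,200,60,70,6);B=c(f,395,190,60,70,6)
g=s['frame'][:,:,::-1]
C=c(g,325,120,72,60,5);D=c(g,215,240,72,60,5)
top=np.hstack([A,B]);bot=np.hstack([C,D])
cv2.imwrite('pics/crop.png',cv2.resize(top,(720,420)));cv2.imwrite('pics/crop2.png',bot)
def box(W,x0,x1,y0,y1,z0,z1):
    m=(W[...,0]>x0)&(W[...,0]<x1)&(W[...,1]>y0)&(W[...,1]<y1)&(W[...,2]>z0)&(W[...,2]<z1);return W[m]
for n,u,v in(('holder',227,235),('cup',419,232),('green',429,199),('screw',333,171),('board',333,200)):print(n,W[v,u].round(4))
for n,X in(('top',W),('scene',S)):
    # table plane offset
    h=W[235,227]; 
    t=box(X,.3,.45,-.3,.3,-.03,.03);print(n,'table z',np.median(t[:,2]).round(4))
    p=box(X,h[0]-.13,h[0]+.13,h[1]-.08,h[1]+.08,.025,.05)
    r_=cv2.minAreaRect(p[:,:2].astype(np.float32));print(n,'nest rim',len(p),np.round(r_[0],4),np.round(r_[1],4),r_[2],np.median(p[:,2]).round(4))
    k=W[232,419];p=box(X,k[0]-.06,k[0]+.06,k[1]-.06,k[1]+.06,.074,.1)
    print('cup rim',len(p),cv2.minEnclosingCircle(p[:,:2].astype(np.float32)),p[:,2].max())
    b=W[200,333];p=box(X,b[0]-.05,b[0]+.11,b[1]-.08,b[1]+.08,.04,.25)
    for _ in range(4):
        m=p.mean(0);n_=np.linalg.svd(p-m,full_matrices=False)[2][2];n_*=np.sign(n_[2]);p=p[abs((p-m)@n_)<.004]
    print('board n',n_.round(4),'pt',m.round(4),np.degrees(np.arccos(n_[2])))
# plate mask in top image: bright grey
hsv=cv2.cvtColor(f,cv2.COLOR_BGR2HSV);m=((hsv[...,1]<60)&(hsv[...,2]>90)).astype(np.uint8);mm=np.zeros_like(m);mm[200:268,205:250]=m[200:268,205:250]
pts=np.argwhere(mm)[:,::-1].astype(np.float32);print(cv2.minAreaRect(pts))
E
```

```text
holder [0.4788 0.3266 0.035 ]
cup [ 0.4815 -0.3029  0.0064]
green [ 0.5904 -0.3398  0.0021]
screw [ 0.669  -0.021   0.1439]
board [ 0.5859 -0.0203  0.0764]
top table z -0.0
top nest rim 107 [0.4483 0.3356] [0.0622 0.062 ] 89.95348358154297 0.0338
cup rim 86 ((0.4803069233894348, -0.28877562284469604), 0.030779054388403893) 0.08547524705448573
board n [-0.5015 -0.0255  0.8648] pt [ 0.6169 -0.0204  0.0963] 30.14146689834666
scene table z 0.0003
scene nest rim 132 [0.452  0.3338] [0.0677 0.0658] 88.06499481201172 0.0329
cup rim 127 ((0.4827260375022888, -0.28978511691093445), 0.03171992674469948) 0.08489648530798555
board n [-0.5001 -0.0297  0.8655] pt [ 0.6196 -0.0235  0.0972] 30.06382007809248
((226.5, 234.0), (44.0, 23.0), 90.0)
```

View pics/crop.png

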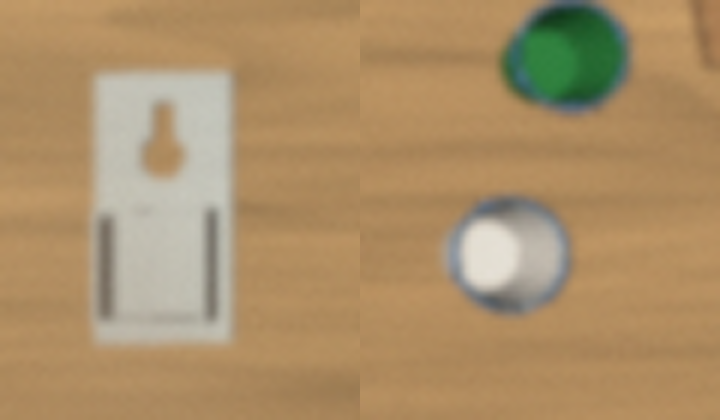

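View pics/crop2.png

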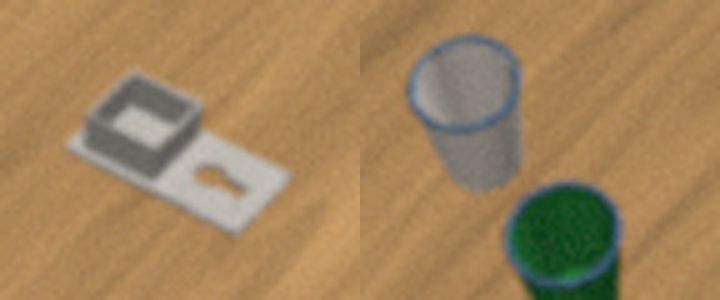

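The crop confirms it: the white cup has no handle, a blue rim and a 60 mm rim diameter, and its neighbour is the green one. The holder lies nest up with its keyhole towards world +x. Now I locate the screw head and work out the first move.

```bash
cat >> h.py <<'E'
def tool(xdir,zdir):
    z=np.array(zdir,float);z/=np.linalg.norm(z);x=np.array(xdir,float);x-=z*(x@z);x/=np.linalg.norm(x);return np.stack([x,np.cross(z,x),z],1)
def plan(p,Rt):
    o=r.get_obs();R0=R.from_rotvec(o['orientation']).as_matrix()
    print('turn deg',np.degrees(R.from_matrix(R0.T@Rt).as_rotvec()).round(2),'then shift mm',(1e3*Rt.T@(np.array(p)-o['tcp_pos'])).round(1),'| shift in present axes',(1e3*R0.T@(np.array(p)-o['tcp_pos'])).round(1),'t',o['clock'])
def ray(d,u,v):
    T=d['world_from_camera'];k=np.linalg.inv(d['K'])@[u,v,1];return T[:3,3],T[:3,:3]@k
def hit(d,u,v,n,c):
    o,k=ray(d,u,v);return o+k*((c-n@o)/(n@k))
E
python3 - <<'E'
from h import *
n=np.array([-.5,-.0268,.8656]);n/=np.linalg.norm(n)
for name,(u0,v0) in(('top',(333,171)),('scene',(351,214))):
    d=pickle.load(open(name+'0.pkl','rb'));f=d['frame'].astype(int)
    c=f[v0-9:v0+10,u0-9:u0+10];sat=c.max(-1)-c.min(-1)
    m=(sat<45).astype(np.uint8);k,l,st,ce=cv2.connectedComponentsWithStats(m)
    W=cloud(d)
    for i in range(1,k):
        if st[i,4]>5:
            u,v=ce[i]+[u0-9,v0-9]
            p0=np.array([.6182,-.022,.0968])
            print(name,u,v,st[i],'head top->foot',(hit(d,u,v,n,n@p0+.014)-.014*n).round(4))
    # board corners by colour-free: plane inliers extent
    pl=abs((W-p0)@n)<.004
    m=np.zeros(pl.shape,np.uint8);m[pl]=1;m=cv2.morphologyEx(m,cv2.MORPH_OPEN,np.ones((5,5)))
    k,l,st,ce=cv2.connectedComponentsWithStats(m);i=1+st[1:,4].argmax();q=W[l==i]
    ex=np.array([.8656,.0464,.5]);ex-=n*(ex@n);ex/=np.linalg.norm(ex);ey=np.cross(n,ex)
    ab=np.stack([(q-p0)@ex,(q-p0)@ey],1).astype(np.float32);rr=cv2.minAreaRect(ab);print(name,'board rect',rr,(p0+rr[0][0]*ex+rr[0][1]*ey).round(4))
plan([.449,.335,.12],tool([-1,.012,0],[0,0,-1]))
E
```

```text
top 331.75 170.75 [ 6  7  5  5 20] head top->foot [ 0.6769 -0.0169  0.1309]
top board rect ((0.10809870809316635, -0.00748288631439209), (0.0915580466389656, 0.04072612524032593), 64.51039123535156) [ 0.712  -0.0245  0.1509]
scene 351.32 213.44 [ 7  6  5  6 25] head top->foot [ 0.6826 -0.0202  0.1341]
scene board rect ((0.011571794748306274, 0.0026525557041168213), (0.2483932077884674, 0.20143412053585052), 0.19419461488723755) [ 0.6281 -0.0188  0.1026]
turn deg [-9.000e-02 -1.000e-02 -2.119e+01] then shift mm [-201.1 -288.5  129.4] | shift in present axes [-291.8 -196.1  129.8] t 0.1
```

Call:
arm_command:
  rows:
    - {"fingers": 1,"az": -7.07}
    - {"az": -7.07}
    - {"az": -7.05}
    - {"x": -0.02,"y": -0.029,"z": 0.005}
    - {"x": -0.02,"y": -0.029,"z": 0.01}
    - {"x": -0.02,"y": -0.029,"z": 0.013}
    - {"x": -0.02,"y": -0.029,"z": 0.013}
    - {"x": -0.02,"y": -0.029,"z": 0.013}
    - {"x": -0.02,"y": -0.029,"z": 0.013}
    - {"x": -0.02,"y": -0.029,"z": 0.013}

```text
validation failed for argument at $.ro...
```

```bash
python3 - <<'E'
from h import *
plan([.449,.335,.07],tool([-1,.012,0],[0,0,-1]));print(r.get_obs()['joints'])
E
```

```text
turn deg [-9.000e-02 -1.000e-02 -2.119e+01] then shift mm [-201.1 -288.5  179.4] | shift in present axes [-291.8 -196.   179.8] t 0.1
[-1.29705124  0.47772361  0.02232761  1.55633195 -0.0115068   1.10928908
 -0.08309687]
```

Call:
arm_command:
  rows:
    - {"fingers": 1,"x": 0,"y": 0,"z": 0,"ax": 0,"ay": 0,"az": -7.07}
    - {"fingers": 1,"x": 0,"y": 0,"z": 0,"ax": 0,"ay": 0,"az": -7.07}
    - {"fingers": 1,"x": 0,"y": 0,"z": 0,"ax": 0,"ay": 0,"az": -7.05}
    - {"fingers": 1,"x": -0.02,"y": -0.029,"z": 0.005,"ax": 0,"ay": 0,"az": 0}
    - {"fingers": 1,"x": -0.02,"y": -0.029,"z": 0.01,"ax": 0,"ay": 0,"az": 0}
    - {"fingers": 1,"x": -0.02,"y": -0.029,"z": 0.013,"ax": 0,"ay": 0,"az": 0}
    - {"fingers": 1,"x": -0.02,"y": -0.029,"z": 0.013,"ax": 0,"ay": 0,"az": 0}
    - {"fingers": 1,"x": -0.02,"y": -0.029,"z": 0.013,"ax": 0,"ay": 0,"az": 0}
    - {"fingers": 1,"x": -0.02,"y": -0.029,"z": 0.013,"ax": 0,"ay": 0,"az": 0}
    - {"fingers": 1,"x": -0.02,"y": -0.029,"z": 0.013,"ax": 0,"ay": 0,"az": 0}

```text
clock: 0.93
tcp_pos: [0.3896, 0.42, 0.1695]
orientation: [-0.019, -3.141, 0.0]
contact_force: [0.0, -0.4, 0.4]
grip_width: 0.0855
gripper_force: 0.0
```

```bash
python3 - <<'E'
from h import *
plan([.449,.335,.07],tool([-1,.012,0],[0,0,-1]));print(r.get_obs()['joints'])
E
```

```text
turn deg [-0.02 -0.01  0.01] then shift mm [-60.5 -84.3  99.5] | shift in present axes [-60.5 -84.3  99.6] t 0.9333
[-0.92123969  0.40125416 -0.01344217  1.87989087  0.00695198  0.86086523
  0.62081078]
```

Call:
arm_command:
  rows:
    - {"fingers": 1,"x": -0.015,"y": -0.021,"z": 0.024,"ax": 0,"ay": 0,"az": 0}
    - {"fingers": 1,"x": -0.015,"y": -0.021,"z": 0.024,"ax": 0,"ay": 0,"az": 0}
    - {"fingers": 1,"x": -0.015,"y": -0.021,"z": 0.024,"ax": 0,"ay": 0,"az": 0}
    - {"fingers": 1,"x": -0.015,"y": -0.021,"z": 0.024,"ax": 0,"ay": 0,"az": 0}
    - {"fingers": 1,"x": 0,"y": 0,"z": 0,"ax": 0,"ay": 0,"az": 0}
    - {"fingers": 1,"x": 0,"y": 0,"z": 0,"ax": 0,"ay": 0,"az": 0}

```text
clock: 1.43
tcp_pos: [0.4481, 0.3344, 0.0726]
orientation: [-0.024, -3.139, 0.005]
contact_force: [-0.3, 0.3, 0.7]
grip_width: 0.0854
gripper_force: 0.0
```

```bash
python3 - <<'E'
from h import *
plan([.449,.335,.027],tool([-1,.012,0],[0,0,-1]))
d=grab('top','top1');s=grab('scene','scene1')
a=cv2.resize(s['frame'][100:190,310:430,::-1],None,fx=6,fy=6,interpolation=cv2.INTER_CUBIC)
cv2.imwrite('pics/c3.png',a)
E
```

```text
turn deg [-0.19 -0.14 -0.21] then shift mm [-0.9  0.6 45.6] | shift in present axes [-1.   0.8 45.6] t 1.4333
```

View pics/c3.png

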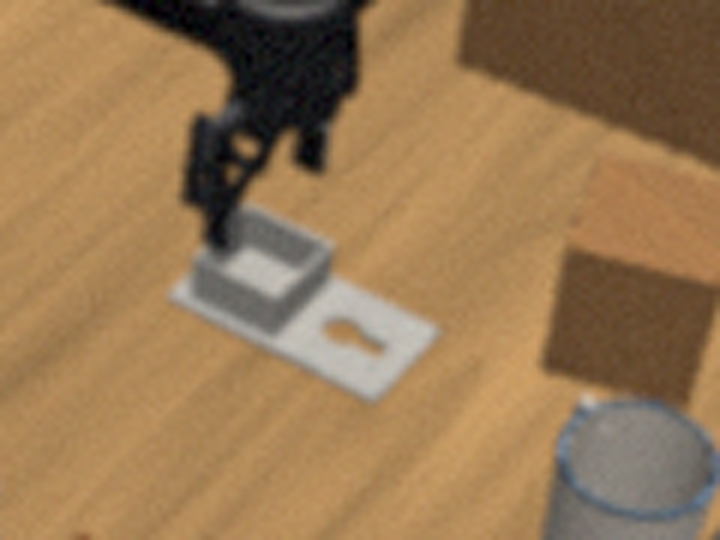

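The open jaws straddle the nest, with the fingers at about (220,210) and (315,140) in the crop. I descend and grip.

Call:
arm_command:
  rows:
    - {"fingers": 1,"x": -0.001,"y": 0,"z": 0.016,"ax": 0,"ay": 0,"az": 0}
    - {"fingers": 1,"x": 0,"y": 0,"z": 0.016,"ax": 0,"ay": 0,"az": 0}
    - {"fingers": 1,"x": 0,"y": 0,"z": 0.014,"ax": 0,"ay": 0,"az": 0}
    - {"fingers": 1,"x": 0,"y": 0,"z": 0,"ax": 0,"ay": 0,"az": 0}
    - {"fingers": 0,"x": 0,"y": 0,"z": 0,"ax": 0,"ay": 0,"az": 0}
    - {"fingers": -0.5,"x": 0,"y": 0,"z": 0,"ax": 0,"ay": 0,"az": 0}
    - {"fingers": -1,"x": 0,"y": 0,"z": 0,"ax": 0,"ay": 0,"az": 0}
    - {"fingers": -1,"x": 0,"y": 0,"z": 0,"ax": 0,"ay": 0,"az": 0}
    - {"fingers": -1,"x": 0,"y": 0,"z": 0,"ax": 0,"ay": 0,"az": 0}
    - {"fingers": -1,"x": 0,"y": 0,"z": 0,"ax": 0,"ay": 0,"az": 0}
  grip_force: 60

```text
clock: 2.37
tcp_pos: [0.4495, 0.3383, 0.0299]
orientation: [0.018, 3.14, 0.003]
contact_force: [-1.7, 0.3, 6.8]
grip_width: 0.0609
gripper_force: 66.8
```

```bash
python3 - <<'E'
from h import *
d=grab('top','top2');W=cloud(d)
m=(W[...,0]>.36)&(W[...,0]<.6)&(W[...,1]>.28)&(W[...,1]<.39)
p=W[m]
# plate far end (x>nest) at z 0-0.02 and grey
f=d['frame'].astype(int);sat=f.max(-1)-f.min(-1)
g=m&(sat<45)&(f.min(-1)>100)&(W[...,2]<.02)&(W[...,0]>.49)
r_=cv2.minAreaRect(W[g][:,:2].astype(np.float32));print(r_)
for x in(.5,.51,.545,.55):
    q=W[g&(abs(W[...,0]-x)<.003)];print(x,q[:,1].min(),q[:,1].max(),len(q))
print(r.get_obs())
E
```

```text
((0.5239023566246033, 0.3360036015510559), (0.07814674824476242, 0.06379590183496475), 89.3567886352539)
0.5 0.29993099139764146 0.37432759774802293 42
0.51 0.2978105301631385 0.3743894084476398 36
0.545 0.29864497928705036 0.372309597444501 36
0.55 0.297380780377691 0.37293579369461716 46
{'clock': 2.4167, 'joints': array([-0.75343203,  0.59470177, -0.00306483,  1.97719534,  0.00235446,
        0.56719864,  0.80154471]), 'qvel': array([-0.00044177,  0.00097469,  0.00094445, -0.00075577, -0.00130235,
       -0.00203349, -0.00069794]), 'tau': array([ 8.21547154e-01, -5.21065915e+01,  2.22463891e+00, -1.61563683e+01,
        1.42138344e-01, -5.30727413e-01, -1.66647864e-02]), 'tcp_pos': array([0.44946638, 0.33827897, 0.02989434]), 'orientation': array([0.01773969, 3.14004335, 0.0032228 ]), 'contact_force': array([-1.82216919, -0.04459158,  6.59495327]), 'moment': array([-0.25922976,  0.39051342, -0.0043153 ]), 'gripper_force': 66.79516911506653, 'grip_width': 0.06069105394520788}
```

Call:
arm_command:
  rows:
    - {"fingers": -1,"x": 0,"y": 0,"z": -0.02,"ax": 0,"ay": 0,"az": 0}
    - {"fingers": -1,"x": 0,"y": 0,"z": -0.03,"ax": 0,"ay": 0,"az": 0}
    - {"fingers": -1,"x": 0,"y": 0,"z": -0.035,"ax": 0,"ay": 0,"az": 0}
    - {"fingers": -1,"x": 0,"y": 0,"z": -0.035,"ax": 0,"ay": 0,"az": 0}
    - {"fingers": -1,"x": 0,"y": 0,"z": -0.03,"ax": 0,"ay": 0,"az": 0}
    - {"fingers": -1,"x": 0,"y": 0,"z": -0.02,"ax": 0,"ay": 0,"az": 0}
    - {"fingers": -1,"x": 0,"y": 0,"z": 0,"ax": 0,"ay": 0,"az": 0}
    - {"fingers": -1,"x": 0,"y": 0,"z": 0,"ax": 0,"ay": 0,"az": 0}

```text
clock: 3.08
tcp_pos: [0.4493, 0.3373, 0.1993]
orientation: [0.019, 3.14, 0.003]
contact_force: [-0.0, 0.2, -3.5]
grip_width: 0.061
gripper_force: 67.3
```

```bash
cat >> h.py <<'E'
n=np.array([-.5,-.0268,.8656]);n/=np.linalg.norm(n)
ex=np.array([.8656,.0464,.5]);ex-=n*(ex@n);ex/=np.linalg.norm(ex);ey=np.cross(n,ex)
foot=np.array([.679,-.018,.131])
RB=tool(-ex,-n)
def bd(p): p=np.array(p)-foot; return (1e3*np.array([p@ex,p@ey,p@n])).round(1)
E
python3 - <<'E'
from h import *
o=r.get_obs();print(o['contact_force'],o['grip_width'],o['tcp_pos'],o['orientation'])
plan(foot-.06*ex+n*.09,RB)
E
```

```text
[-0.04086523  0.19573866 -3.49394704] 0.061002711280473784 [0.44925351 0.33729046 0.19927063] [1.88119020e-02 3.13976989e+00 2.74239575e-03]
turn deg [ -0.89 -29.93  -3.69] then shift mm [ -87.9 -367.1   74.4] | shift in present axes [-137.2 -358.9   20. ] t 3.0833
```

Call:
arm_command:
  rows:
    - {"fingers": -1,"x": -0.008,"y": -0.02,"z": 0,"ax": 0,"ay": 0,"az": 0}
    - {"fingers": -1,"x": -0.014,"y": -0.037,"z": 0,"ax": 0,"ay": 0,"az": 0}
    - {"fingers": -1,"x": -0.014,"y": -0.038,"z": 0,"ax": 0,"ay": 0,"az": 0}
    - {"fingers": -1,"x": -0.014,"y": -0.038,"z": 0,"ax": 0,"ay": 0,"az": 0}
    - {"fingers": -1,"x": -0.014,"y": -0.038,"z": 0,"ax": 0,"ay": 0,"az": 0}
    - {"fingers": -1,"x": -0.014,"y": -0.038,"z": 0,"ax": 0,"ay": 0,"az": 0}
    - {"fingers": -1,"x": -0.014,"y": -0.038,"z": 0,"ax": 0,"ay": 0,"az": 0}
    - {"fingers": -1,"x": -0.014,"y": -0.038,"z": 0,"ax": 0,"ay": 0,"az": 0}
    - {"fingers": -1,"x": -0.014,"y": -0.038,"z": 0,"ax": 0,"ay": 0,"az": 0}
    - {"fingers": -1,"x": -0.014,"y": -0.036,"z": 0,"ax": 0,"ay": 0,"az": 0}

```text
clock: 3.92
tcp_pos: [0.5774, -0.026, 0.1959]
orientation: [-0.019, -3.137, 0.001]
contact_force: [0.6, -0.3, -2.5]
grip_width: 0.061
gripper_force: 67.0
```

Call:
arm_command:
  rows:
    - {"fingers": -1,"x": 0,"y": 0,"z": 0,"ax": -0.18,"ay": -6,"az": -0.74}
    - {"fingers": -1,"x": 0,"y": 0,"z": 0,"ax": -0.18,"ay": -6,"az": -0.74}
    - {"fingers": -1,"x": 0,"y": 0,"z": 0,"ax": -0.18,"ay": -6,"az": -0.74}
    - {"fingers": -1,"x": 0,"y": 0,"z": 0,"ax": -0.18,"ay": -6,"az": -0.74}
    - {"fingers": -1,"x": 0,"y": 0,"z": 0,"ax": -0.18,"ay": -5.9,"az": -0.74}
    - {"fingers": -1,"x": 0,"y": 0,"z": 0,"ax": 0,"ay": 0,"az": 0}
    - {"fingers": -1,"x": 0,"y": 0,"z": 0,"ax": 0,"ay": 0,"az": 0}
    - {"fingers": -1,"x": 0,"y": 0,"z": 0,"ax": 0,"ay": 0,"az": 0}

```text
clock: 4.58
tcp_pos: [0.579, -0.0234, 0.1977]
orientation: [-0.071, 2.622, 0.017]
contact_force: [1.5, -0.5, -2.1]
grip_width: 0.0609
gripper_force: 67.3
```

```bash
python3 - <<'E'
from h import *
o=r.get_obs();print(o['contact_force'],o['grip_width'],o['tcp_pos'],bd(o['tcp_pos']),o['joints'].round(2))
plan(foot-.06*ex+n*.056,RB)
a=grab('top','top3');s=grab('scene','scene3')
c=lambda f,u,v,w,h,k:cv2.resize(f[v:v+h,u:u+w,::-1],None,fx=k,fy=k,interpolation=cv2.INTER_CUBIC)
cv2.imwrite('pics/c4.png',np.hstack([c(a['frame'],285,130,100,120,4),c(s['frame'],290,150,100,120,4)]))
E
```

```text
[ 1.51146296 -0.49347837 -2.07916039] 0.06092435805476768 [ 0.57899744 -0.02340388  0.19772982] [-53.3  -0.  107.9] [-0.17  0.2   0.11  2.22 -0.06  0.21  1.61]
turn deg [-0.07 -0.35  0.04] then shift mm [ 6.7  0.  51.9] | shift in present axes [ 6.4  0.1 51.9] t 4.5833
```

View pics/c4.png

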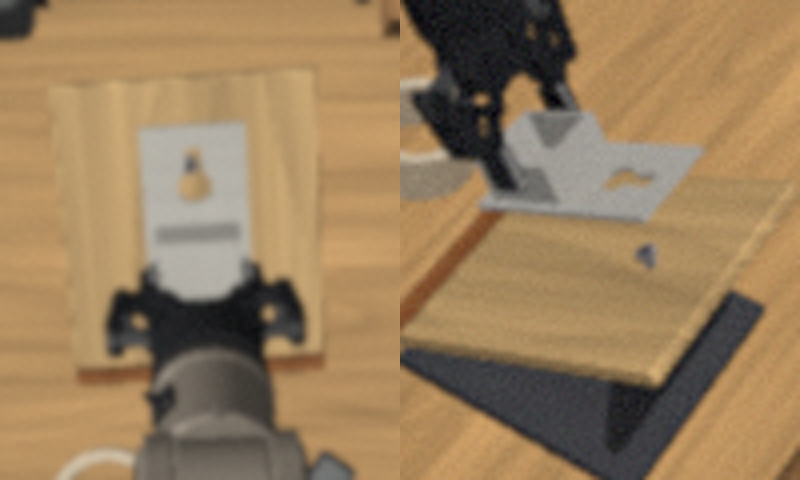

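The holder hangs parallel to the board above the screw. The keyhole's wide end is at about (333.3,176.3) in the top image and (345.5,195) in the scene image. I compute where it sits over the screw.

```bash
python3 - <<'E'
from h import *
o=r.get_obs()
for nm,u,v,us,vs in(('top',333.3,176.3,331.75,170.75),('scene',345.5,195,351.3,213.4)):
    d=pickle.load(open(nm+'3.pkl','rb'))
    h=o['tcp_pos'];c=n@h-.028
    print(nm,'keyhole bd',bd(hit(d,u,v,n,c)),'screw',bd(hit(d,us,vs,n,n@foot+.014)), 'pred key',bd(h-.03*n+.06*ex))
    W=cloud(d);f=d['frame'].astype(int);sat=f.max(-1)-f.min(-1)
    B=(W-foot)
    b=np.stack([B@ex,B@ey,B@n],-1)
    m=(abs(b[...,2]-.080)<.008)&(sat<45)&(abs(b[...,1])<.06)&(b[...,0]>-.01)&(b[...,0]<.08)
    q=b[m];print(len(q),'height',np.median(q[:,2]),cv2.minAreaRect(q[:,:2].astype(np.float32)))
    A=np.c_[q[:,:2],np.ones(len(q))];print('tilt deg',np.degrees(np.linalg.lstsq(A,q[:,2],rcond=None)[0][:2]), 'xmax',np.percentile(q[:,0],99))
E
```

```text
top keyhole bd [ 7.1 -1.4 80.1] screw [-2.2  1.2 14. ] pred key [ 8.2  0.  78.1]
466 height 0.08134733473973207 ((0.022122539579868317, -0.0005340203642845154), (0.07538099586963654, 0.06412332504987717), 89.99486541748047)
tilt deg [-0.72417839 -0.02414791] xmax 0.053228817035992554
scene keyhole bd [15.2 -1.6 80.1] screw [ 3.3 -1.2 14. ] pred key [ 8.2  0.  78.1]
373 height 0.08132407121894303 ((0.024745769798755646, -0.0017020069062709808), (0.07742935419082642, 0.0685219094157219), 88.34669494628906)
tilt deg [-0.72526067  0.24709294] xmax 0.057748612918194754
```

Call:
arm_command:
  rows:
    - {"fingers": -1,"x": 0,"y": 0,"z": 0.01,"ax": 0,"ay": 0,"az": 0}
    - {"fingers": -1,"x": 0,"y": 0,"z": 0.015,"ax": 0,"ay": 0,"az": 0}
    - {"fingers": -1,"x": 0,"y": 0,"z": 0.01,"ax": 0,"ay": 0,"az": 0}
    - {"fingers": -1,"x": 0,"y": 0,"z": 0,"ax": 0,"ay": 0,"az": 0}
    - {"fingers": -1,"x": 0,"y": 0,"z": 0,"ax": 0,"ay": 0,"az": 0}

```text
clock: 5.1
tcp_pos: [0.5947, -0.0237, 0.1721]
orientation: [-0.07, 2.627, 0.016]
contact_force: [0.5, 0.1, -2.6]
grip_width: 0.0608
gripper_force: 67.2
```

```bash
python3 - <<'E'
from h import *
o=r.get_obs();print(o['contact_force'],bd(o['tcp_pos']),o['joints'].round(3))
plan(foot-.06*ex+n*.056,RB)
E
```

```text
[ 0.50210803  0.14565057 -2.57570271] [-52.6  -1.2  77.9] [ 0.029  0.274 -0.114  2.19   0.249  0.17   1.318]
turn deg [-0.1  -0.59  0.02] then shift mm [ 7.4  1.2 21.9] | shift in present axes [ 7.2  1.3 21.9] t 5.1
```

Call:
arm_command:
  rows:
    - {"fingers": -1,"x": 0.004,"y": 0.001,"z": 0.008,"ax": 0,"ay": -0.3,"az": 0}
    - {"fingers": -1,"x": 0.003,"y": 0.001,"z": 0.008,"ax": 0,"ay": -0.3,"az": 0}
    - {"fingers": -1,"x": 0,"y": 0,"z": 0.008,"ax": 0,"ay": 0,"az": 0}
    - {"fingers": -1,"x": 0,"y": 0,"z": 0,"ax": 0,"ay": 0,"az": 0}
    - {"fingers": -1,"x": 0,"y": 0,"z": 0,"ax": 0,"ay": 0,"az": 0}

```text
clock: 5.52
tcp_pos: [0.5978, -0.0225, 0.1526]
orientation: [-0.072, 2.627, 0.012]
contact_force: [-0.0, 0.1, -2.5]
grip_width: 0.0607
gripper_force: 67.1
```

```bash
python3 - <<'E'
from h import *
o=r.get_obs();print(o['contact_force'],bd(o['tcp_pos']),o['joints'].round(3))
plan(foot-.06*ex+n*.034,RB)
d=grab('top','top4');s=grab('scene','scene4')
for nm,d,sx,sy in(('top',d,-2.2,1.2),('scene',s,3.3,-1.2)):
    W=cloud(d);f=d['frame'].astype(int);sat=f.max(-1)-f.min(-1);B=(W-foot);b=np.stack([B@ex,B@ey,B@n],-1)
    m=(abs(b[...,2]-(n@(o['tcp_pos']-foot)-.026))<.008)&(sat<45)&(abs(b[...,1])<.06)&(b[...,0]>-.01)&(b[...,0]<.08)
    q=b[m];A=np.c_[q[:,:2],np.ones(len(q))];rr=cv2.minAreaRect(q[:,:2].astype(np.float32))
    print(nm,len(q),'h',np.median(q[:,2]),'key-screw x',1e3*np.percentile(q[:,0],99)-47-sx,'y',1e3*rr[0][1]-sy,'tilt',np.degrees(np.linalg.lstsq(A,q[:,2],rcond=None)[0][:2]),rr)
E
```

```text
[-0.01827764  0.10618035 -2.52706408] [-59.6  -0.2  59.4] [ 0.202  0.328 -0.319  2.185  0.74   0.172  0.849]
turn deg [-0.23 -0.64  0.14] then shift mm [ 0.4  0.2 25.4] | shift in present axes [ 0.1  0.3 25.4] t 5.5167
top 391 h 0.03265150134380794 key-screw x 2.2858273559063322 y -1.8606094539165496 tilt [-1.21613656 -0.30728124] ((0.01869017258286476, -0.0006606094539165497), (0.07503081858158112, 0.05797257274389267), 89.14501190185547)
scene 329 h 0.0323567543292084 key-screw x 0.09610155898014927 y 0.472417277097702 tilt [-1.07932808 -0.10601697] ((0.02120320126414299, -0.000727582722902298), (0.07894101738929749, 0.06143169850111008), 89.3816146850586)
```

Over the screw to about 1–2 mm. I go down slowly.

Call:
arm_command:
  rows:
    - {"fingers": -1,"x": 0,"y": 0,"z": 0.004,"ax": 0,"ay": -0.2,"az": 0}
    - {"fingers": -1,"x": 0,"y": 0,"z": 0.004,"ax": 0,"ay": -0.2,"az": 0}
    - {"fingers": -1,"x": 0,"y": 0,"z": 0.004,"ax": 0,"ay": -0.2,"az": 0}
    - {"fingers": -1,"x": 0,"y": 0,"z": 0.004,"ax": 0,"ay": 0,"az": 0}
    - {"fingers": -1,"x": 0,"y": 0,"z": 0.003,"ax": 0,"ay": 0,"az": 0}
    - {"fingers": -1,"x": 0,"y": 0,"z": 0,"ax": 0,"ay": 0,"az": 0}

```text
clock: 6.12
tcp_pos: [0.6063, -0.022, 0.1364]
orientation: [-0.073, 2.617, 0.011]
contact_force: [-9.1, -1.2, 3.6]
grip_width: 0.0608
gripper_force: 69.1
```

```bash
python3 - <<'E'
from h import *
o=r.get_obs();print(o['contact_force'],bd(o['tcp_pos']),o['joints'].round(3))
plan(foot-.06*ex+n*.034,RB)
d=grab('top','top5');s=grab('scene','scene5')
c=lambda f,u,v,w,h,k:cv2.resize(f[v:v+h,u:u+w,::-1],None,fx=k,fy=k,interpolation=cv2.INTER_CUBIC)
cv2.imwrite('pics/c5.png',np.hstack([c(d['frame'],300,150,66,80,6),c(s['frame'],310,180,66,80,6)]))
E
```

```text
[-9.08045547 -1.20232547  3.61335981] [-60.3  -0.1  41.1] [ 0.259  0.378 -0.391  2.18   1.089  0.173  0.517]
turn deg [-0.28 -0.03  0.2 ] then shift mm [-0.3  0.1  7.1] | shift in present axes [-0.3  0.1  7.1] t 6.1167
```

View pics/c5.png

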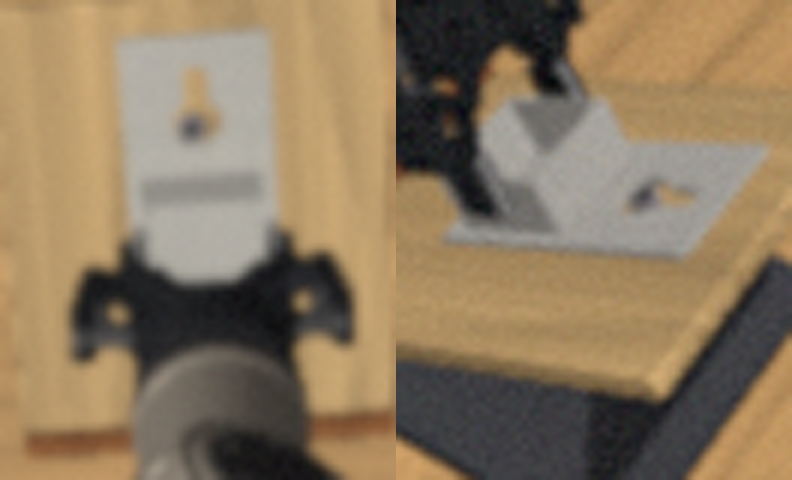

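The screw head sits at the low-left edge of the wide hole: in the top crop it is at (190,128) against a hole centre of about (197,121). I back off, shift about 3 mm down-slope and 3 mm in +y, and retry.

Call:
arm_command:
  rows:
    - {"fingers": -1,"x": 0,"y": 0,"z": -0.004,"ax": 0,"ay": 0,"az": 0}
    - {"fingers": -1,"x": 0.0015,"y": 0.0015,"z": -0.003,"ax": 0,"ay": 0,"az": 0}
    - {"fingers": -1,"x": 0.0018,"y": 0.0015,"z": 0,"ax": 0,"ay": 0,"az": 0}
    - {"fingers": -1,"x": 0,"y": 0,"z": 0.004,"ax": 0,"ay": 0,"az": 0}
    - {"fingers": -1,"x": 0,"y": 0,"z": 0.004,"ax": 0,"ay": 0,"az": 0}
    - {"fingers": -1,"x": 0,"y": 0,"z": 0.003,"ax": 0,"ay": 0,"az": 0}
    - {"fingers": -1,"x": 0,"y": 0,"z": 0.002,"ax": 0,"ay": 0,"az": 0}
    - {"fingers": -1,"x": 0,"y": 0,"z": 0,"ax": 0,"ay": 0,"az": 0}

```text
clock: 6.88
tcp_pos: [0.6072, -0.0186, 0.1292]
orientation: [-0.073, 2.616, 0.013]
contact_force: [0.5, 0.4, -2.7]
grip_width: 0.0604
gripper_force: 67.7
```

```bash
python3 - <<'E'
from h import *
o=r.get_obs();print(o['contact_force'],o['moment'],bd(o['tcp_pos']),o['joints'].round(3))
plan(foot-.0635*ex+.003*ey+n*.034,RB)
d=grab('top','top6');s=grab('scene','scene6')
c=lambda f,u,v,w,h,k:cv2.resize(f[v:v+h,u:u+w,::-1],None,fx=k,fy=k,interpolation=cv2.INTER_CUBIC)
cv2.imwrite('pics/c6.png',np.hstack([c(d['frame'],300,150,66,80,6),c(s['frame'],310,180,66,80,6)]))
E
```

```text
[ 0.47454917  0.3716852  -2.73388078] [-0.03473646  0.94792995 -0.01851027] [-62.9   3.3  34.4] [ 0.269  0.395 -0.412  2.181  1.21   0.179  0.395]
turn deg [-0.2   0.    0.19] then shift mm [ 0.6 -0.3  0.4] | shift in present axes [ 0.6 -0.3  0.4] t 6.8833
```

Call:
arm_command:
  rows:
    - {"fingers": -1,"x": 0,"y": 0,"z": 0.0015,"ax": 0,"ay": 0,"az": 0}
    - {"fingers": -1,"x": 0,"y": 0,"z": 0.001,"ax": 0,"ay": 0,"az": 0}
    - {"fingers": -1,"x": 0,"y": 0,"z": 0,"ax": 0,"ay": 0,"az": 0}

```text
clock: 7.23
tcp_pos: [0.6085, -0.0187, 0.1272]
orientation: [-0.073, 2.616, 0.013]
contact_force: [0.2, 0.4, -3.3]
grip_width: 0.0606
gripper_force: 67.7
```

View pics/c6.png

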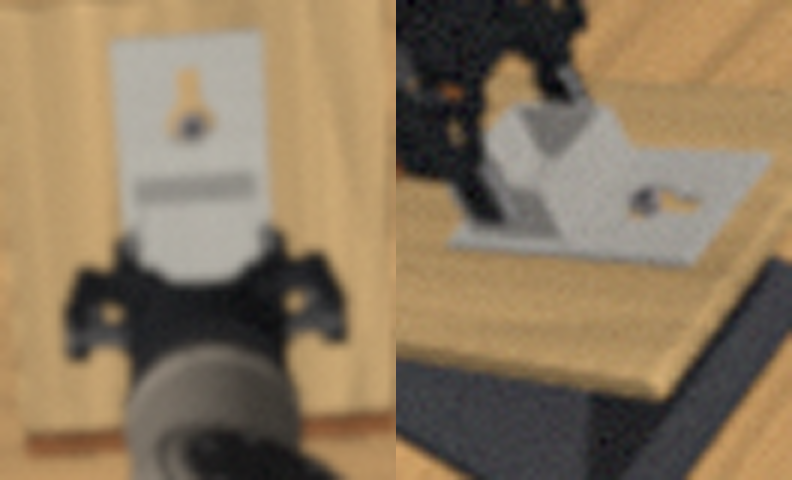

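The screw head is inside the wide end, at about (193,127) in the top crop with the hole at (191,120). Now I slide down the slope.

Call:
arm_command:
  rows:
    - {"fingers": -1,"x": 0.002,"y": 0,"z": 0.0005,"ax": 0,"ay": 0,"az": 0}
    - {"fingers": -1,"x": 0.003,"y": 0,"z": 0.0005,"ax": 0,"ay": 0,"az": 0}
    - {"fingers": -1,"x": 0.003,"y": 0,"z": 0,"ax": 0,"ay": 0,"az": 0}
    - {"fingers": -1,"x": 0.003,"y": 0,"z": 0,"ax": 0,"ay": 0,"az": 0}
    - {"fingers": -1,"x": 0.003,"y": 0,"z": 0,"ax": 0,"ay": 0,"az": 0}
    - {"fingers": -1,"x": 0.003,"y": 0,"z": 0,"ax": 0,"ay": 0,"az": 0}
    - {"fingers": -1,"x": 0,"y": 0,"z": 0,"ax": 0,"ay": 0,"az": 0}

```text
clock: 7.82
tcp_pos: [0.5952, -0.0193, 0.1192]
orientation: [-0.073, 2.613, 0.013]
contact_force: [-1.6, -0.4, 4.9]
grip_width: 0.0611
gripper_force: 68.6
```

```bash
python3 - <<'E'
from h import *
o=r.get_obs();F=o['contact_force']-[0,0,-2.6];print('F board',F@ex,F@ey,F@n,o['moment'],bd(o['tcp_pos']),o['joints'].round(3))
plan(foot-.0895*ex+.003*ey+n*.031,RB)
E
```

```text
F board 2.3366822690974285 -0.2897546289118355 7.27801096382055 [0.16632004 0.57495492 0.12142992] [-78.4   3.2  31.7] [ 0.287  0.403 -0.431  2.213  1.438  0.177  0.171]
turn deg [-0.19  0.17  0.19] then shift mm [11.1 -0.2  0.7] | shift in present axes [11.1 -0.1  0.6] t 7.8167
```

Call:
arm_command:
  rows:
    - {"fingers": -1,"x": 0.002,"y": 0,"z": 0,"ax": 0,"ay": 0,"az": 0}
    - {"fingers": -1,"x": 0.002,"y": 0,"z": 0,"ax": 0,"ay": 0,"az": 0}
    - {"fingers": -1,"x": 0.002,"y": 0,"z": 0,"ax": 0,"ay": 0,"az": 0}
    - {"fingers": -1,"x": 0.002,"y": 0,"z": 0,"ax": 0,"ay": 0,"az": 0}
    - {"fingers": -1,"x": 0.0015,"y": 0,"z": 0,"ax": 0,"ay": 0,"az": 0}
    - {"fingers": -1,"x": 0,"y": 0,"z": 0,"ax": 0,"ay": 0,"az": 0}

```text
clock: 8.32
tcp_pos: [0.5875, -0.0198, 0.1147]
orientation: [-0.073, 2.613, 0.013]
contact_force: [-1.8, -0.1, 6.6]
grip_width: 0.0604
gripper_force: 68.8
```

```bash
python3 - <<'E'
from h import *
o=r.get_obs();F=o['contact_force']-[0,0,-2.6];print('F board',F@ex,F@ey,F@n,o['moment'],bd(o['tcp_pos']),o['joints'].round(3))
d=grab('top','top7');s=grab('scene','scene7')
c=lambda f,u,v,w,h,k:cv2.resize(f[v:v+h,u:u+w,::-1],None,fx=k,fy=k,interpolation=cv2.INTER_CUBIC)
cv2.imwrite('pics/c7.png',np.hstack([c(d['frame'],300,150,66,80,6),c(s['frame'],310,180,66,80,6)]))
E
```

```text
F board 3.043825202494397 -0.0060053669831778836 8.825730958078703 [0.16991417 0.41726428 0.01040463] [-87.3   3.1  31.7] [ 0.296  0.404 -0.441  2.232  1.546  0.179  0.063]
```

Call:
arm_command:
  rows:
    - {"fingers": -1,"x": 0.0012,"y": 0,"z": 0,"ax": 0,"ay": 0,"az": 0}
    - {"fingers": -1,"x": 0.0012,"y": 0,"z": 0,"ax": 0,"ay": 0,"az": 0}
    - {"fingers": -1,"x": 0.0012,"y": 0,"z": 0,"ax": 0,"ay": 0,"az": 0}
    - {"fingers": -1,"x": 0,"y": 0,"z": 0,"ax": 0,"ay": 0,"az": 0}

```text
clock: 8.75
tcp_pos: [0.5846, -0.0199, 0.113]
orientation: [-0.073, 2.612, 0.013]
contact_force: [-1.6, -0.3, 8.1]
grip_width: 0.0609
gripper_force: 69.0
```

```bash
python3 - <<'E'
from h import *
o=r.get_obs();F=o['contact_force']-[0,0,-2.6];print('F board',F@ex,F@ey,F@n,o['moment'],bd(o['tcp_pos']))
E
```

```text
F board 3.993449657627597 -0.19003546392718562 10.038430813366736 [0.16458788 0.31349576 0.04273752] [-90.6   3.1  31.7]
```

Call:
arm_command:
  rows:
    - {"fingers": -1,"x": 0.001,"y": 0,"z": -0.0005,"ax": 0,"ay": 0,"az": 0}
    - {"fingers": -1,"x": 0.001,"y": 0,"z": 0,"ax": 0,"ay": 0,"az": 0}
    - {"fingers": -1,"x": 0.001,"y": 0,"z": 0,"ax": 0,"ay": 0,"az": 0}
    - {"fingers": -1,"x": 0,"y": 0,"z": 0,"ax": 0,"ay": 0,"az": 0}

```text
clock: 9.08
tcp_pos: [0.5841, -0.02, 0.113]
orientation: [-0.073, 2.609, 0.013]
contact_force: [9.3, 1.2, 1.8]
grip_width: 0.061
gripper_force: 67.5
```

```bash
python3 - <<'E'
from h import *
o=r.get_obs();F=o['contact_force']-[0,0,-2.6];print('F board',F@ex,F@ey,F@n,o['moment'],bd(o['tcp_pos']))
d=grab('top','top8');s=grab('scene','scene8')
c=lambda f,u,v,w,h,k:cv2.resize(f[v:v+h,u:u+w,::-1],None,fx=k,fy=k,interpolation=cv2.INTER_CUBIC)
cv2.imwrite('pics/c8.png',np.hstack([c(d['frame'],300,150,66,80,6),c(s['frame'],310,180,66,80,6)]))
E
```

```text
F board 10.270315563306701 0.7513194915269946 -0.8325582742725217 [ 0.05111892 -0.94783205  0.01563615] [-91.2   3.1  31.9]
```

View pics/c8.png

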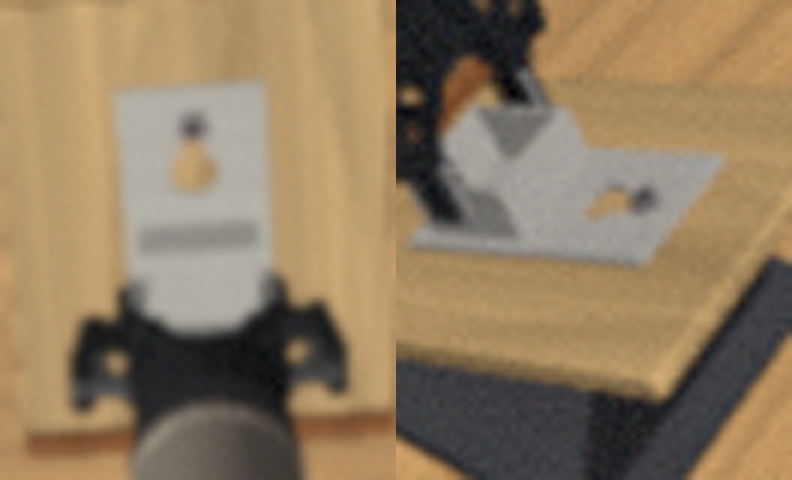

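The screw is now at the end of the slot and the stop force is about 10 N. I release and back off along the board normal.

Call:
arm_command:
  rows:
    - {"fingers": -1,"x": -0.0003,"y": 0,"z": 0,"ax": 0,"ay": 0,"az": 0}
    - {"fingers": 0.8,"x": 0,"y": 0,"z": 0,"ax": 0,"ay": 0,"az": 0}
    - {"fingers": 1,"x": 0,"y": 0,"z": 0,"ax": 0,"ay": 0,"az": 0}
    - {"fingers": 1,"x": 0,"y": 0,"z": 0,"ax": 0,"ay": 0,"az": 0}
    - {"fingers": 1,"x": 0,"y": 0,"z": 0,"ax": 0,"ay": 0,"az": 0}
    - {"fingers": 1,"x": 0,"y": 0,"z": 0,"ax": 0,"ay": 0,"az": 0}
    - {"fingers": 1,"x": 0,"y": 0,"z": -0.005,"ax": 0,"ay": 0,"az": 0}
    - {"fingers": 1,"x": 0,"y": 0,"z": -0.01,"ax": 0,"ay": 0,"az": 0}
    - {"fingers": 1,"x": 0,"y": 0,"z": -0.01,"ax": 0,"ay": 0,"az": 0}
    - {"fingers": 1,"x": 0,"y": 0,"z": -0.01,"ax": 0,"ay": 0,"az": 0}

```text
clock: 10.02
tcp_pos: [0.5622, -0.0211, 0.1406]
orientation: [-0.073, 2.617, 0.013]
contact_force: [-0.2, -0.1, -0.3]
grip_width: 0.0854
gripper_force: 0.0
```

Call:
arm_command:
  rows:
    - {"fingers": 1,"x": 0,"y": 0,"z": -0.015,"ax": 0,"ay": 0,"az": 0}
    - {"fingers": 1,"x": 0,"y": 0,"z": -0.015,"ax": 0,"ay": 0,"az": 0}
    - {"fingers": 1,"x": 0,"y": 0,"z": -0.02,"ax": 0,"ay": 0,"az": 0}
    - {"fingers": 1,"x": 0,"y": 0,"z": -0.02,"ax": 0,"ay": 0,"az": 0}
    - {"fingers": 1,"x": 0,"y": 0,"z": -0.02,"ax": 0,"ay": 0,"az": 0}
    - {"fingers": 1,"x": 0,"y": 0,"z": 0,"ax": 0,"ay": 0,"az": 0}
    - {"fingers": 1,"x": 0,"y": 0,"z": 0,"ax": 0,"ay": 0,"az": 0}

```text
clock: 10.6
tcp_pos: [0.5178, -0.0249, 0.2191]
orientation: [-0.069, 2.615, 0.01]
contact_force: [-0.7, 0.1, 0.4]
grip_width: 0.0858
gripper_force: 0.0
```

```bash
python3 - <<'E'
from h import *
o=r.get_obs();print(bd(o['tcp_pos']),o['tcp_pos'],o['joints'].round(3),o['grip_width'])
d=grab('top','top9');s=grab('scene','scene9')
for nm,d in(('top',d),('scene',s)):
    W=cloud(d);f=d['frame'].astype(int);sat=f.max(-1)-f.min(-1);B=(W-foot);b=np.stack([B@ex,B@ey,B@n],-1)
    m=(abs(b[...,2]-.004)<.008)&(sat<45)&(f.min(-1)>90)&(abs(b[...,1])<.06)&(b[...,0]>-.05)&(b[...,0]<.08)
    q=b[m];A=np.c_[q[:,:2],np.ones(len(q))];rr=cv2.minAreaRect(q[:,:2].astype(np.float32))
    print(nm,len(q),'h',np.median(q[:,2]),'tilt',np.degrees(np.linalg.lstsq(A,q[:,2],rcond=None)[0][:2]),'plate',rr,'xmax',np.percentile(q[:,0],99))
    m=(abs(b[...,2]-.036)<.008)&(abs(b[...,1])<.06)&(b[...,0]>-.15)&(b[...,0]<0)
    if m.sum()>5:print('nest rim',m.sum(),cv2.minAreaRect(b[m][:,:2].astype(np.float32)))
# next: straight up to hover height with vertical tool, then over cup
plan([.4815,-.289,.2],tool([-1,.0,0],[0,0,-1]))
E
```

```text
[-95.6   1.7 157.1] [ 0.51775761 -0.02493467  0.21909693] [ 0.84   0.158 -0.968  2.27   0.559  0.293  1.038] 0.08577238435461092
top 471 h 0.004676849337563531 tilt [-0.36236385  0.01531598] plate ((-0.015223586931824684, 0.001812215894460678), (0.07678825408220291, 0.06889114528894424), 89.84913635253906) xmax 0.01763412304646132
nest rim 118 ((-0.09025703370571136, 0.0030159372836351395), (0.06151473894715309, 0.0665680542588234), 87.42008972167969)
scene 371 h 0.004361237354018734 tilt [-0.25873693  0.17667788] plate ((-0.013910550624132156, 0.004455249756574631), (0.07113474607467651, 0.08301279693841934), 0.2751118540763855) xmax 0.020900126293474527
nest rim 181 ((-0.0878562331199646, 0.0016285665333271027), (0.06620018184185028, 0.06544727832078934), 0.29634779691696167)
turn deg [ 0.52 30.03  3.09] then shift mm [  36.2 -265.3   18. ] | shift in present axes [  53.4 -262.9   -8.5] t 10.7
```

The holder lies flat and straight at its stop. Next I tilt back upright and go to the cup.

Call:
arm_command:
  rows:
    - {"fingers": 1,"x": 0,"y": -0.01,"z": 0,"ax": 0.1,"ay": 5,"az": 0.6}
    - {"fingers": 1,"x": 0,"y": -0.01,"z": 0,"ax": 0.1,"ay": 5,"az": 0.5}
    - {"fingers": 1,"x": 0,"y": -0.01,"z": 0,"ax": 0.1,"ay": 5,"az": 0.5}
    - {"fingers": 1,"x": 0,"y": -0.01,"z": 0,"ax": 0.1,"ay": 5,"az": 0.5}
    - {"fingers": 1,"x": 0,"y": -0.01,"z": 0,"ax": 0.1,"ay": 5,"az": 0.5}
    - {"fingers": 1,"x": 0,"y": -0.01,"z": 0,"ax": 0,"ay": 5,"az": 0.5}
    - {"fingers": 1,"x": 0,"y": 0,"z": 0,"ax": 0,"ay": 0,"az": 0}

```text
clock: 11.28
tcp_pos: [0.5223, -0.0845, 0.2169]
orientation: [-0.002, -3.139, -0.002]
contact_force: [0.4, 0.4, 0.5]
grip_width: 0.0854
gripper_force: 0.0
```

```bash
python3 - <<'E'
from h import *
o=r.get_obs();print(o['tcp_pos'],o['joints'].round(3))
plan([.4815,-.289,.2],tool([-1,.0,0],[0,0,-1]))
E
```

```text
[ 0.5222591  -0.08448748  0.21686616] [ 0.806  0.435 -0.959  1.889  0.411  1.034  1.242]
turn deg [ 0.08 -0.17 -0.09] then shift mm [  40.8 -204.5   16.9] | shift in present axes [  40.4 -204.6   16.7] t 11.2833
```

Call:
arm_command:
  rows:
    - {"fingers": 1,"x": 0.006,"y": -0.03,"z": 0.002,"ax": 0,"ay": 0,"az": 0}
    - {"fingers": 1,"x": 0.006,"y": -0.03,"z": 0.002,"ax": 0,"ay": 0,"az": 0}
    - {"fingers": 1,"x": 0.006,"y": -0.03,"z": 0.002,"ax": 0,"ay": 0,"az": 0}
    - {"fingers": 1,"x": 0.006,"y": -0.03,"z": 0.003,"ax": 0,"ay": 0,"az": 0}
    - {"fingers": 1,"x": 0.006,"y": -0.03,"z": 0.003,"ax": 0,"ay": 0,"az": 0}
    - {"fingers": 1,"x": 0.006,"y": -0.03,"z": 0.003,"ax": 0,"ay": 0,"az": 0}
    - {"fingers": 1,"x": 0.005,"y": -0.025,"z": 0.002,"ax": 0,"ay": 0,"az": 0}
    - {"fingers": 1,"x": 0,"y": 0,"z": 0,"ax": 0,"ay": 0,"az": 0}
    - {"fingers": 1,"x": 0,"y": 0,"z": 0,"ax": 0,"ay": 0,"az": 0}

```text
clock: 12.03
tcp_pos: [0.4782, -0.2886, 0.1997]
orientation: [0.002, 3.142, 0.001]
contact_force: [0.2, 0.7, 0.1]
grip_width: 0.0855
gripper_force: 0.0
```

```bash
python3 - <<'E'
from h import *
o=r.get_obs();print(o['tcp_pos'],o['joints'].round(3))
plan([.4815,-.289,.058],tool([-1,.0,0],[0,0,-1]))
E
```

```text
[ 0.47820685 -0.28861232  0.19973441] [ 1.123  0.491 -0.898  1.843  0.446  1.024  1.612]
turn deg [ 0.03  0.01 -0.07] then shift mm [ -3.3  -0.4 141.7] | shift in present axes [ -3.3  -0.5 141.7] t 12.0333
```

Call:
arm_command:
  rows:
    - {"fingers": 1,"x": -0.001,"y": 0,"z": 0.03,"ax": 0,"ay": 0,"az": 0}
    - {"fingers": 1,"x": -0.001,"y": 0,"z": 0.03,"ax": 0,"ay": 0,"az": 0}
    - {"fingers": 1,"x": -0.001,"y": 0,"z": 0.03,"ax": 0,"ay": 0,"az": 0}
    - {"fingers": 1,"x": 0,"y": 0,"z": 0.025,"ax": 0,"ay": 0,"az": 0}
    - {"fingers": 1,"x": 0,"y": 0,"z": 0.02,"ax": 0,"ay": 0,"az": 0}
    - {"fingers": 1,"x": 0,"y": 0,"z": 0,"ax": 0,"ay": 0,"az": 0}
    - {"fingers": 0.5,"x": 0,"y": 0,"z": 0,"ax": 0,"ay": 0,"az": 0}
    - {"fingers": 0,"x": 0,"y": 0,"z": 0,"ax": 0,"ay": 0,"az": 0}
    - {"fingers": -1,"x": 0,"y": 0,"z": 0,"ax": 0,"ay": 0,"az": 0}
    - {"fingers": -1,"x": 0,"y": 0,"z": 0,"ax": 0,"ay": 0,"az": 0}
  grip_force: 30

```text
clock: 12.87
tcp_pos: [0.4833, -0.2878, 0.0681]
orientation: [-0.001, 3.138, 0.0]
contact_force: [0.7, 1.5, 3.8]
grip_width: 0.0574
gripper_force: 32.7
```

Call:
arm_command:
  rows:
    - {"fingers": -1,"x": 0,"y": 0,"z": 0,"ax": 0,"ay": 0,"az": 0}
    - {"fingers": -1,"x": 0,"y": 0,"z": 0,"ax": 0,"ay": 0,"az": 0}

```text
clock: 13.03
tcp_pos: [0.4834, -0.2879, 0.068]
orientation: [-0.001, 3.137, 0.001]
contact_force: [-0.8, 2.4, 6.9]
grip_width: 0.0572
gripper_force: 32.8
```

```bash
python3 - <<'E'
from h import *
o=r.get_obs();print(o['tcp_pos'],o['contact_force'],o['grip_width'])
d=grab('top','top10');s=grab('scene','scene10')
c=lambda f,u,v,w,h,k:cv2.resize(f[v:v+h,u:u+w,::-1],None,fx=k,fy=k,interpolation=cv2.INTER_CUBIC)
cv2.imwrite('pics/c10.png',np.hstack([c(d['frame'],385,195,66,80,6),c(s['frame'],205,210,66,80,6)]))
E
```

```text
[ 0.48338092 -0.28785944  0.06803932] [-0.82353904  2.35770468  6.8846675 ] 0.05724196272367544
```

Gripped at 57 mm wide, which matches the cup near its rim. I lift it.

Call:
arm_command:
  rows:
    - {"fingers": -1,"x": 0,"y": 0,"z": -0.01,"ax": 0,"ay": 0,"az": 0}
    - {"fingers": -1,"x": 0,"y": 0,"z": -0.02,"ax": 0,"ay": 0,"az": 0}
    - {"fingers": -1,"x": 0,"y": 0,"z": -0.03,"ax": 0,"ay": 0,"az": 0}
    - {"fingers": -1,"x": 0,"y": 0,"z": -0.03,"ax": 0,"ay": 0,"az": 0}
    - {"fingers": -1,"x": 0,"y": 0,"z": -0.03,"ax": 0,"ay": 0,"az": 0}
    - {"fingers": -1,"x": 0,"y": 0,"z": -0.03,"ax": 0,"ay": 0,"az": 0}
    - {"fingers": -1,"x": 0,"y": 0,"z": -0.02,"ax": 0,"ay": 0,"az": 0}
    - {"fingers": -1,"x": 0,"y": 0,"z": 0,"ax": 0,"ay": 0,"az": 0}

```text
clock: 13.8
tcp_pos: [0.4838, -0.2891, 0.2417]
orientation: [0.0, 3.134, -0.006]
contact_force: [1.4, 0.1, -1.3]
grip_width: 0.0573
gripper_force: 33.1
```

```bash
python3 - <<'E'
from h import *
o=r.get_obs();print(o['tcp_pos'],o['contact_force'],o['grip_width'],o['joints'].round(2))
d=grab('top','top11');s=grab('scene','scene11');W=cloud(s)
c=lambda f,u,v,w,h,k:cv2.resize(f[v:v+h,u:u+w,::-1],None,fx=k,fy=k,interpolation=cv2.INTER_CUBIC)
cv2.imwrite('pics/c11.png',np.hstack([c(d['frame'],385,195,66,80,6),c(s['frame'],205,180,66,80,6)]))
plan(foot-.09*ex+.0025*ey+n*.16,RB)
E
```

```text
[ 0.48379626 -0.28906393  0.2417102 ] [ 1.39355651  0.14259729 -1.334423  ] 0.05730034454634876 [ 1.15  0.45 -0.93  1.79  0.4   1.09  1.65]
turn deg [ -0.85 -29.94  -3.01] then shift mm [-40.1 262.3  38. ] | shift in present axes [-39.4 264.8  12.7] t 13.9
```

View pics/c11.png

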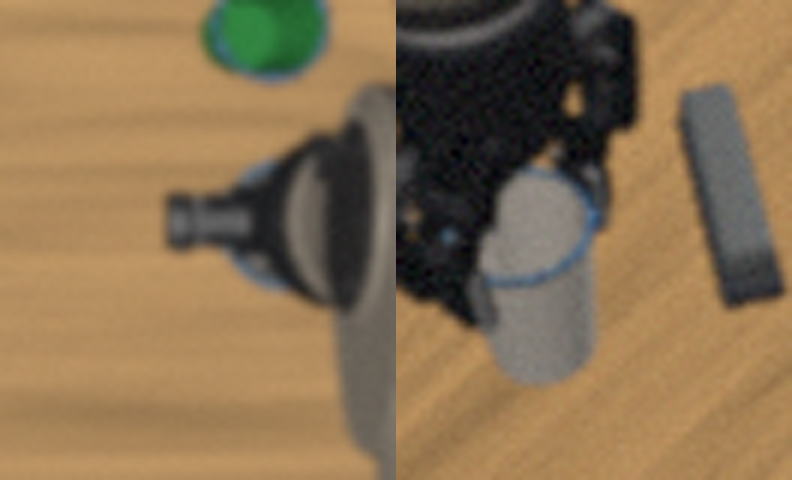

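The white cup hangs upright in the jaws, held in the upper half at about (540,270) in the right crop. The green one is untouched. I carry it over the nest and tilt.

Call:
arm_command:
  rows:
    - {"fingers": -1,"x": -0.003,"y": 0.02,"z": 0,"ax": 0,"ay": 0,"az": 0}
    - {"fingers": -1,"x": -0.004,"y": 0.03,"z": 0,"ax": 0,"ay": 0,"az": 0}
    - {"fingers": -1,"x": -0.005,"y": 0.033,"z": 0,"ax": 0,"ay": 0,"az": 0}
    - {"fingers": -1,"x": -0.005,"y": 0.033,"z": 0,"ax": 0,"ay": 0,"az": 0}
    - {"fingers": -1,"x": -0.005,"y": 0.033,"z": 0,"ax": 0,"ay": 0,"az": 0}
    - {"fingers": -1,"x": -0.005,"y": 0.033,"z": 0,"ax": 0,"ay": 0,"az": 0}
    - {"fingers": -1,"x": -0.005,"y": 0.033,"z": 0,"ax": 0,"ay": 0,"az": 0}
    - {"fingers": -1,"x": -0.004,"y": 0.028,"z": 0,"ax": 0,"ay": 0,"az": 0}
    - {"fingers": -1,"x": -0.003,"y": 0.02,"z": 0,"ax": 0,"ay": 0,"az": 0}
    - {"fingers": -1,"x": 0,"y": 0,"z": 0,"ax": 0,"ay": 0,"az": 0}

```text
clock: 14.73
tcp_pos: [0.5198, -0.0199, 0.236]
orientation: [0.012, -3.141, -0.006]
contact_force: [0.0, -0.3, -0.8]
grip_width: 0.0573
gripper_force: 33.1
```

Call:
arm_command:
  rows:
    - {"fingers": -1,"x": 0,"y": 0,"z": 0,"ax": -0.15,"ay": -5,"az": -0.5}
    - {"fingers": -1,"x": 0,"y": 0,"z": 0,"ax": -0.15,"ay": -5,"az": -0.5}
    - {"fingers": -1,"x": 0,"y": 0,"z": 0,"ax": -0.15,"ay": -5,"az": -0.5}
    - {"fingers": -1,"x": 0,"y": 0,"z": 0,"ax": -0.15,"ay": -5,"az": -0.5}
    - {"fingers": -1,"x": 0,"y": 0,"z": 0,"ax": -0.15,"ay": -5,"az": -0.5}
    - {"fingers": -1,"x": 0,"y": 0,"z": 0,"ax": -0.1,"ay": -4.9,"az": -0.5}
    - {"fingers": -1,"x": 0,"y": 0,"z": 0,"ax": 0,"ay": 0,"az": 0}
    - {"fingers": -1,"x": 0,"y": 0,"z": 0,"ax": 0,"ay": 0,"az": 0}

```text
clock: 15.4
tcp_pos: [0.5187, -0.0266, 0.2352]
orientation: [-0.068, 2.623, 0.019]
contact_force: [0.5, -1.1, -0.3]
grip_width: 0.0574
gripper_force: 33.2
```

```bash
python3 - <<'E'
from h import *
o=r.get_obs();print(o['tcp_pos'],bd(o['tcp_pos']),o['contact_force'],o['grip_width'],o['joints'].round(2))
plan(foot-.088*ex+.0025*ey+n*.115,RB)
for nm in('top','scene'):
    d=grab(nm,nm+'12');W=cloud(d);B=W-o['tcp_pos'];b=np.stack([B@ex,B@ey,B@n],-1);f=d['frame'].astype(int);sat=f.max(-1)-f.min(-1)
    for h0,h1 in((-.07,-.045),(-.045,-.03),(-.005,.02)):
        m=(b[...,2]>h0)&(b[...,2]<h1)&(abs(b[...,0])<.04)&(abs(b[...,1])<.04)&(sat<60)&(f.min(-1)>80)
        if m.sum()>5:print(nm,h0,m.sum(),(1e3*np.percentile(b[m],[3,97],axis=0)).round(1).tolist())
E
```

```text
[ 0.51870865 -0.02660258  0.23523814] [-86.8  -0.  170.6] [ 0.51336225 -1.09056159 -0.29095558] 0.05736933744673828 [ 0.95  0.14 -1.06  2.24  0.43  0.34  1.18]
turn deg [-0.02 -0.37 -0.09] then shift mm [ 1.2  2.5 55.6] | shift in present axes [ 0.9  2.5 55.6] t 15.4
top -0.07 93 [[-25.6, -20.2, -66.4], [19.9, 17.1, -45.9]]
top -0.045 70 [[-26.6, -21.5, -44.7], [20.7, 17.3, -31.0]]
top -0.005 87 [[-2.5, -33.6, -3.9], [26.4, 31.2, 15.6]]
scene -0.07 109 [[-8.4, -25.3, -66.4], [24.0, 8.3, -45.5]]
scene -0.045 79 [[-5.6, -26.9, -44.2], [25.5, 10.7, -30.5]]
scene -0.005 234 [[-25.1, -33.3, -4.6], [30.1, 33.4, 14.5]]
```

Call:
arm_command:
  rows:
    - {"fingers": -1,"x": 0.0005,"y": 0.001,"z": 0.01,"ax": 0,"ay": -0.1,"az": 0}
    - {"fingers": -1,"x": 0.0005,"y": 0.001,"z": 0.01,"ax": 0,"ay": -0.1,"az": 0}
    - {"fingers": -1,"x": 0.0005,"y": 0.001,"z": 0.01,"ax": 0,"ay": -0.1,"az": 0}
    - {"fingers": -1,"x": 0,"y": 0,"z": 0.01,"ax": 0,"ay": 0,"az": 0}
    - {"fingers": -1,"x": 0,"y": 0,"z": 0.01,"ax": 0,"ay": 0,"az": 0}
    - {"fingers": -1,"x": 0,"y": 0,"z": 0.005,"ax": 0,"ay": 0,"az": 0}
    - {"fingers": -1,"x": 0,"y": 0,"z": 0,"ax": 0,"ay": 0,"az": 0}
    - {"fingers": -1,"x": 0,"y": 0,"z": 0,"ax": 0,"ay": 0,"az": 0}

```text
clock: 16.17
tcp_pos: [0.5478, -0.0202, 0.1883]
orientation: [-0.07, 2.613, 0.023]
contact_force: [-0.6, -0.4, -1.0]
grip_width: 0.0571
gripper_force: 33.2
```

```bash
python3 - <<'E'
from h import *
o=r.get_obs();print(bd(o['tcp_pos']),o['contact_force'],o['grip_width'],o['joints'].round(2))
plan(foot-.0885*ex+.003*ey+n*.073,RB)
E
```

```text
[-84.8   4.9 115.3] [-0.56592565 -0.36447696 -0.95868903] 0.057059702508924295 [ 0.61  0.25 -0.76  2.25  0.83  0.26  0.77]
turn deg [ 0.15  0.18 -0.03] then shift mm [ 3.7 -1.9 42.3] | shift in present axes [ 3.8 -2.  42.3] t 16.1667
```

Call:
arm_command:
  rows:
    - {"fingers": -1,"x": 0.002,"y": -0.001,"z": 0,"ax": 0,"ay": 0,"az": 0}
    - {"fingers": -1,"x": 0.002,"y": -0.001,"z": 0.003,"ax": 0,"ay": 0.1,"az": 0}
    - {"fingers": -1,"x": 0,"y": 0,"z": 0.005,"ax": 0,"ay": 0,"az": 0}
    - {"fingers": -1,"x": 0,"y": 0,"z": 0.005,"ax": 0,"ay": 0,"az": 0}
    - {"fingers": -1,"x": 0,"y": 0,"z": 0.005,"ax": 0,"ay": 0,"az": 0}
    - {"fingers": -1,"x": 0,"y": 0,"z": 0.004,"ax": 0,"ay": 0,"az": 0}
    - {"fingers": -1,"x": 0,"y": 0,"z": 0,"ax": 0,"ay": 0,"az": 0}

```text
clock: 16.75
tcp_pos: [0.5545, -0.0227, 0.1669]
orientation: [-0.069, 2.615, 0.021]
contact_force: [-0.3, 0.2, -1.2]
grip_width: 0.0574
gripper_force: 33.2
```

```bash
python3 - <<'E'
from h import *
o=r.get_obs();print(bd(o['tcp_pos']),o['contact_force'],o['grip_width'],o['joints'].round(2))
plan(foot-.0885*ex+.003*ey+n*.073,RB)
E
```

```text
[-89.9   2.   93.5] [-0.2714839   0.16541842 -1.21533478] 0.05743014161181714 [ 0.51  0.28 -0.66  2.26  0.99  0.22  0.61]
turn deg [ 0.08  0.09 -0.06] then shift mm [-1.4  1.  20.5] | shift in present axes [-1.3  1.  20.5] t 16.75
```

Call:
arm_command:
  rows:
    - {"fingers": -1,"x": -0.001,"y": 0.001,"z": 0.003,"ax": 0,"ay": 0,"az": 0}
    - {"fingers": -1,"x": 0,"y": 0,"z": 0.004,"ax": 0,"ay": 0,"az": 0}
    - {"fingers": -1,"x": 0,"y": 0,"z": 0.004,"ax": 0,"ay": 0,"az": 0}
    - {"fingers": -1,"x": 0,"y": 0,"z": 0.004,"ax": 0,"ay": 0,"az": 0}
    - {"fingers": -1,"x": 0,"y": 0,"z": 0.002,"ax": 0,"ay": 0,"az": 0}
    - {"fingers": -1,"x": 0,"y": 0,"z": 0,"ax": 0,"ay": 0,"az": 0}

```text
clock: 17.25
tcp_pos: [0.5639, -0.0208, 0.153]
orientation: [-0.07, 2.614, 0.021]
contact_force: [0.6, -0.6, -0.5]
grip_width: 0.0576
gripper_force: 33.2
```

```bash
python3 - <<'E'
from h import *
o=r.get_obs();F=o['contact_force']-[0,0,-1.2];print(F@ex,F@ey,F@n,bd(o['tcp_pos']),o['grip_width'],o['joints'].round(2))
plan(foot-.0885*ex+.003*ey+n*.073,RB)
E
```

```text
0.8482662788920341 -0.67261773879875 0.3509296092322336 [-88.6   3.4  76.7] 0.057602924034107515 [ 0.44  0.32 -0.59  2.25  1.12  0.21  0.48]
turn deg [ 0.1   0.12 -0.04] then shift mm [-0.1 -0.4  3.7] | shift in present axes [-0.1 -0.4  3.7] t 17.25
```

Call:
arm_command:
  rows:
    - {"fingers": -1,"x": 0,"y": 0,"z": 0.0015,"ax": 0,"ay": 0,"az": 0}
    - {"fingers": -1,"x": 0,"y": 0,"z": 0.0015,"ax": 0,"ay": 0,"az": 0}
    - {"fingers": -1,"x": 0,"y": 0,"z": 0.001,"ax": 0,"ay": 0,"az": 0}
    - {"fingers": -1,"x": 0,"y": 0,"z": 0,"ax": 0,"ay": 0,"az": 0}

```text
clock: 17.58
tcp_pos: [0.5659, -0.0207, 0.1498]
orientation: [-0.07, 2.614, 0.021]
contact_force: [-0.4, -0.6, 0.2]
grip_width: 0.0571
gripper_force: 33.3
```

```bash
python3 - <<'E'
from h import *
o=r.get_obs();F=o['contact_force']-[0,0,-1.2];print(F@ex,F@ey,F@n,bd(o['tcp_pos']),o['grip_width'],o['joints'].round(2))
E
```

```text
0.3741905065039859 -0.5614519144920768 1.4157605301855116 [-88.5   3.4  72.9] 0.05712986693692176 [ 0.43  0.32 -0.58  2.25  1.16  0.2   0.45]
```

Contact is just starting. I go down 1.5 mm more, then look.

Call:
arm_command:
  rows:
    - {"fingers": -1,"x": 0,"y": 0,"z": 0.001,"ax": 0,"ay": 0,"az": 0}
    - {"fingers": -1,"x": 0,"y": 0,"z": 0.001,"ax": 0,"ay": 0,"az": 0}
    - {"fingers": -1,"x": 0,"y": 0,"z": 0,"ax": 0,"ay": 0,"az": 0}

```text
clock: 17.83
tcp_pos: [0.5665, -0.0217, 0.1491]
orientation: [-0.069, 2.613, 0.018]
contact_force: [-15.0, -3.1, 19.2]
grip_width: 0.0573
gripper_force: 35.0
```

```bash
python3 - <<'E'
from h import *
o=r.get_obs();F=o['contact_force']-[0,0,-1.2];print(F@ex,F@ey,F@n,bd(o['tcp_pos']),o['grip_width'])
for nm in('top','scene'):
    d=grab(nm,nm+'14');W=cloud(d);B=W-foot;b=np.stack([B@ex,B@ey,B@n],-1);f=d['frame'].astype(int);sat=f.max(-1)-f.min(-1)
    m=(b[...,2]>.06)&(b[...,2]<.095)&(b[...,0]>-.125)&(b[...,0]<-.05)&(abs(b[...,1]-.003)<.04)&((sat>25)|(f.min(-1)>90))
    q=b[m];print(nm,len(q),(1e3*np.percentile(q,[2,50,98],axis=0)).round(1).tolist())
E
```

```text
-2.8593737049641392 -2.2763089408623407 25.240867956983283 [-88.3   2.4  72. ] 0.05734522531747434
top 83 [[-94.7, -30.4, 61.2], [-68.7, -0.0, 74.8], [-61.4, 34.9, 90.1]]
scene 274 [[-115.3, -32.2, 60.6], [-76.7, 8.0, 73.9], [-59.7, 35.8, 88.6]]
```

The foot is solidly on the floor: TCP at 72 mm, so the foot is at the 4 mm plate level, with a purely normal force. I ease the pressure, nudge 2 mm toward the low wall, release and withdraw.

Call:
arm_command:
  rows:
    - {"fingers": -1,"x": 0,"y": 0,"z": -0.0012,"ax": 0,"ay": 0,"az": 0}
    - {"fingers": -1,"x": 0.001,"y": 0,"z": 0,"ax": 0,"ay": 0,"az": 0}
    - {"fingers": -1,"x": 0.001,"y": 0,"z": 0,"ax": 0,"ay": 0,"az": 0}
    - {"fingers": -0.2,"x": 0,"y": 0,"z": 0,"ax": 0,"ay": 0,"az": 0}
    - {"fingers": 0.5,"x": 0,"y": 0,"z": 0,"ax": 0,"ay": 0,"az": 0}
    - {"fingers": 1,"x": 0,"y": 0,"z": 0,"ax": 0,"ay": 0,"az": 0}
    - {"fingers": 1,"x": 0,"y": 0,"z": 0,"ax": 0,"ay": 0,"az": 0}
    - {"fingers": 1,"x": 0,"y": 0,"z": 0,"ax": 0,"ay": 0,"az": 0}
    - {"fingers": 1,"x": 0,"y": 0,"z": 0,"ax": 0,"ay": 0,"az": 0}
    - {"fingers": 1,"x": 0,"y": 0,"z": 0,"ax": 0,"ay": 0,"az": 0}

```text
clock: 18.77
tcp_pos: [0.5644, -0.0207, 0.1478]
orientation: [-0.07, 2.615, 0.022]
contact_force: [-0.8, 0.3, -0.2]
grip_width: 0.0855
gripper_force: 0.0
```

Call:
arm_command:
  rows:
    - {"fingers": 1,"x": 0,"y": 0,"z": -0.005,"ax": 0,"ay": 0,"az": 0}
    - {"fingers": 1,"x": 0,"y": 0,"z": -0.008,"ax": 0,"ay": 0,"az": 0}
    - {"fingers": 1,"x": 0,"y": 0,"z": -0.008,"ax": 0,"ay": 0,"az": 0}
    - {"fingers": 1,"x": 0,"y": 0,"z": -0.01,"ax": 0,"ay": 0,"az": 0}
    - {"fingers": 1,"x": 0,"y": 0,"z": -0.015,"ax": 0,"ay": 0,"az": 0}
    - {"fingers": 1,"x": 0,"y": 0,"z": -0.015,"ax": 0,"ay": 0,"az": 0}
    - {"fingers": 1,"x": 0,"y": 0,"z": -0.02,"ax": 0,"ay": 0,"az": 0}
    - {"fingers": 1,"x": 0,"y": 0,"z": -0.02,"ax": 0,"ay": 0,"az": 0}
    - {"fingers": 1,"x": 0,"y": 0,"z": -0.02,"ax": 0,"ay": 0,"az": 0}
    - {"fingers": 1,"x": 0,"y": 0,"z": 0,"ax": 0,"ay": 0,"az": 0}

```text
clock: 19.6
tcp_pos: [0.5058, -0.0273, 0.2508]
orientation: [-0.061, 2.612, 0.017]
contact_force: [0.5, -0.1, 0.3]
grip_width: 0.0857
gripper_force: 0.0
```

```bash
python3 - <<'E'
from h import *
o=r.get_obs();print(bd(o['tcp_pos']),o['tcp_pos'],o['contact_force'],o['grip_width'],o['clock'])
for nm in('top','scene'):
    d=grab(nm,nm+'15');W=cloud(d);B=W-foot;b=np.stack([B@ex,B@ey,B@n],-1);f=d['frame'].astype(int);sat=f.max(-1)-f.min(-1)
    m=(b[...,0]>-.15)&(b[...,0]<-.03)&(abs(b[...,1]-.003)<.05)
    for h0,h1 in((.075,.1),(.045,.07),(.03,.041)):
        q=b[m&(b[...,2]>h0)&(b[...,2]<h1)]
        if len(q)>5:print(nm,h0,len(q),(1e3*np.percentile(q,[2,50,98],axis=0)).round(1).tolist())
    m=(abs(b[...,2]-.004)<.008)&(sat<45)&(f.min(-1)>90)&(abs(b[...,1])<.06)&(b[...,0]>-.05)&(b[...,0]<.08)
    q=b[m];print('plate',1e3*np.median(q[:,2]),cv2.minAreaRect(q[:,:2].astype(np.float32)),'xmax',np.percentile(q[:,0],99))
E
```

```text
[-90.1   0.  190.6] [ 0.50580418 -0.02728364  0.25084139] [ 0.46973966 -0.09657798  0.31772607] 0.08566815709130218 19.6
top 0.075 112 [[-119.9, -27.0, 75.9], [-100.0, 0.6, 83.9], [-62.5, 31.8, 89.6]]
top 0.045 128 [[-117.5, -21.7, 45.9], [-103.6, 2.5, 58.5], [-64.8, 25.9, 69.4]]
top 0.03 104 [[-116.1, -27.8, 30.5], [-72.8, 4.5, 35.8], [-57.7, 33.1, 40.0]]
plate 4.508820962041895 ((-0.015392836183309555, 0.0019496344029903412), (0.06953991949558258, 0.0763380229473114), 0.5455406308174133) xmax 0.01763373496194574
scene 0.075 155 [[-119.4, -27.7, 75.4], [-93.1, 2.2, 81.4], [-61.6, 29.7, 87.6]]
scene 0.045 169 [[-116.0, -26.2, 45.9], [-76.3, -7.7, 60.7], [-62.5, 26.4, 69.6]]
scene 0.03 141 [[-116.3, -30.2, 30.4], [-69.5, -14.0, 35.3], [-55.2, 33.2, 40.3]]
plate 4.474290082372937 ((-0.013668093830347061, 0.0050646960735321045), (0.0844758152961731, 0.07202993333339691), 89.81614685058594) xmax 0.019990022182207367
```

The cup stands square in the nest: rim centre at about (−91, 2) mm, rim height about 85 mm. The holder is unmoved and flat, and the arm is clear.

```bash
python3 -c "
from bench import r
print(r.hand_in())"
```

```text
the job is handed in; nothing more can be done
None
```

The holder hangs flat and straight with the screw at the end of its slot, the white handleless cup stands mouth outward in the nest, and the job was handed in at about 20 s of the 64 s allowed.

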